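Load the sample-bottle carrier and latch its keeper bar

TASK

Swing the carrier's keeper bar well open, about square to the carrier and clear of both bays, then take the two white sample bottles out of the leaning wooden drainer and set them upright in the carrier's two bays, one in each, setting them down rather than dropping them. Then swing the keeper bar back over the bottles until it rides past its catch and is fully home against its stop, and let go; leave the glassware and bottles standing around undisturbed.

Things in the scene. Friction and masses are not known exactly. Their poses are not given: they have to be found in the camera images.
- carrier: Grey plastic bottle carrier fixed to the bench: a base 104 x 274 mm with two square bays side by side along its y axis, their centres 92 mm apart. Origin: underside, midway between the bays; x points away from the robot's side, y towards the hinge end, z up. A steel hinge post (16 mm thick, 148 mm high) stands at y = +105 mm; a catch block (26 x 22 mm, 166 mm high, with a steel stop tab on its -x side up to 167 mm) stands at y = -126 mm.
- bay_hinge (a point): Centre of the floor of the carrier's bay nearer the hinge post, where a bottle's underside centre ends up; 6 mm above the bench. The bay is 84 mm square inside with walls 50 mm high. Axes as the carrier's.
- bay_catch (a point): Centre of the floor of the carrier's bay nearer the catch block, where a bottle's underside centre ends up; 6 mm above the bench. The bay is 84 mm square inside with walls 50 mm high. Axes as the carrier's.
- keeper (a joint): Angle (rad) of the keeper bar about its upright hinge: 0 = shut, lying over both bays against the stop; it grows as the bar swings out towards the carrier's +x side, to 1.75 at most. The bar stays where it is left. The last bit, below about 0.08 rad, rides over a sprung ball in the catch block: about 5 N at the handle, then the ball snaps behind the bar's end and holds it against a solid stop at 0. It starts ajar, over the bays.
- keeper_handle (a point): Grip point on the bar's handle: a black upright cylinder 18 mm across and 42 mm tall, on the bar 150 mm from the hinge axis; this point is in its axis, 21 mm above the bar's top face and 21 mm below its own top, about 179 mm above the bench. The steel bar is 18 mm wide, 10 mm thick, about 210 mm long, its underside 148 mm above the bench, 10 mm above the caps of seated bottles. This point's -y axis runs along the bar from the hinge outward.
- keeper_hinge (a point): Point on the keeper's hinge axis at the height of keeper_handle (179 mm above the bench). The hinge axis is vertical.
- drainer: Pale wooden drainer fixed to the bench: base 150 x 200 mm, two open troughs at y = +50 and -50 mm that lean back 35 degrees so that the bottles' caps lean to its -x side. Origin: centre of the underside. Each trough has a floor, a plate under the bottle and two side walls 50 mm high; bottles draw out along their own axis (80 mm clears the walls and plate).
- bottle_a: White plastic sample bottle, grey screw cap, 132 mm tall, 125 to 255 g: body 62 mm across up to 85 mm, shoulder sloping to a 30 mm neck at 97 mm, cap 38 mm across from 104 to 132 mm (grip the cap firmly, 40 N or more, or the bottle sags when held leaning). Origin: underside centre; z up its axis to the cap. Starts in a drainer trough, 35 degrees from vertical. The two are alike: either may go in either bay.
- bottle_b: White plastic sample bottle, grey screw cap, 132 mm tall, 125 to 255 g: body 62 mm across up to 85 mm, shoulder sloping to a 30 mm neck at 97 mm, cap 38 mm across from 104 to 132 mm (grip the cap firmly, 40 N or more, or the bottle sags when held leaning). Origin: underside centre; z up its axis to the cap. Starts in a drainer trough, 35 degrees from vertical. The two are alike: either may go in either bay.
- flask: Bystander: clear conical flask, 76 mm across, 120 mm tall. Origin: centre of the underside.
- dropper: Bystander: small amber dropper bottle with rubber bulb, 44 mm across, 95 mm tall. Origin: centre of the underside.
- jar: Bystander: clear jar with black lid, 70 mm across, 85 mm tall. Origin: centre of the underside.
- beaker: Bystander: clear beaker, 72 mm across, 95 mm tall. Origin: centre of the underside.
- reagent: Bystander: amber reagent bottle, 64 mm across, 130 mm tall. Origin: centre of the underside.
- washbottle: Bystander: white bottle with a red cap, 66 mm across, 160 mm tall, standing upright on the bench (not a sample bottle). Origin: centre of the underside.

How it is judged (in metres and radians):
On the way, in this order (a step that is already met when the one before it is completed fails the run):
1. the keeper bar is swung open clear of both bays (past 1.2 rad) (value of joint keeper above 1.2 rad), for 0.2 s.
2. a sample bottle stands upright in one bay ((((horizontal distance between bottle_a and bay_hinge below 0.02 m and z of bottle_a in the frame of bay_hinge below 0.008 m and angle between bottle_a's own z axis and vertical below 0.1 rad) or (horizontal distance between bottle_b and bay_hinge below 0.02 m and z of bottle_b in the frame of bay_hinge below 0.008 m and angle between bottle_b's own z axis and vertical below 0.1 rad)) or ((horizontal distance between bottle_a and bay_catch below 0.02 m and z of bottle_a in the frame of bay_catch below 0.008 m and angle between bottle_a's own z axis and vertical below 0.1 rad) or (horizontal distance between bottle_b and bay_catch below 0.02 m and z of bottle_b in the frame of bay_catch below 0.008 m and angle between bottle_b's own z axis and vertical below 0.1 rad)))), for 0.2 s.
3. a sample bottle stands upright in each bay (((horizontal distance between bottle_a and bay_hinge below 0.02 m and z of bottle_a in the frame of bay_hinge below 0.008 m and angle between bottle_a's own z axis and vertical below 0.1 rad) or (horizontal distance between bottle_b and bay_hinge below 0.02 m and z of bottle_b in the frame of bay_hinge below 0.008 m and angle between bottle_b's own z axis and vertical below 0.1 rad)) and ((horizontal distance between bottle_a and bay_catch below 0.02 m and z of bottle_a in the frame of bay_catch below 0.008 m and angle between bottle_a's own z axis and vertical below 0.1 rad) or (horizontal distance between bottle_b and bay_catch below 0.02 m and z of bottle_b in the frame of bay_catch below 0.008 m and angle between bottle_b's own z axis and vertical below 0.1 rad))), for 0.2 s.
4. the keeper bar is shut past its catch, against its stop (all of step 3 and value of joint keeper below 0.02 rad), for 0.2 s.
At the end, for the whole second after the job is handed in: One sample bottle in each bay: standing on the bay's floor (within 8 mm), its underside centre within 20 mm of the bay's centre, upright within 0.1 rad and at rest; the keeper bar shut in its catch, joint below 0.02 rad (all of step 4 and linear speed of each of bottle_a, bottle_b below 0.03 m/s); the robot touches nothing.
It fails at once if a bystander is moved by more than 40 mm or tipped (distance of any of flask, dropper, jar, beaker, reagent, washbottle from where it was at the start of the episode above 0.04 m or angle between any of flask, dropper, jar, beaker, reagent, washbottle's own z axis and vertical above 0.4 rad).
It fails at once if a sample bottle is dropped (moves faster than 0.7 m/s while not held) ((linear speed of bottle_a above 0.7 m/s and contact force between the fingers and bottle_a below 0.2 N) or (linear speed of bottle_b above 0.7 m/s and contact force between the fingers and bottle_b below 0.2 N)).
It also fails if it takes over 72 s, if anything falls off the work surface, if the arm or the gripper's body presses on something with over 40 N, if the wrist force passes 120 N, or if a joint passes its speed limit or range.

ROBOT

A 6-joint arm with a two-finger parallel gripper is mounted at the origin on the work surface. World frame = base frame: x ahead of the robot, y to its left, z up, the work surface at z = 0. Lengths are in mm, angles in rad, forces in N, time in s.
With the tool pointing down it reaches from about 300 to 775 mm from the base axis. Payload 14.6 kg.
Tool frame: the origin (TCP) lies at the very end of the fingers, on their centre line; the grasp point (between the pads) lies 19 mm behind it (manip.grip_point_offset is the distance from the TCP to the grasp point, in mm); z points along the fingers, y is the line along which they close (so a half turn about z gives the same grasp; the last joint's range is limited). The gripper opens to 94 mm and grips with 3 to 60 N. Pads are 16 mm wide; open, the fingers measure 119 mm over their backs; the gripper's body (75 mm by 177 mm) begins 78 mm behind the grasp point.
Start: joints at [-1.324, 0.3, 1.521, -0, 1.321, -0.067], TCP at [169.764, -523.134, 205.446] pointing down, gripper open.
Joint ranges: [-3.03, 3.03], [-0.79, 2.21], [0.23, 2.52], [-1.04, 4.18], [0, 3.07], [-2.55, 2.55]. Speed limits (rad/s): [2.22, 2.22, 2.57, 3.14, 3.14, 3.14].

INTERFACE

Orientations are given as [roll, pitch, yaw] about the fixed x, y, z axes, in that order (R = Rz(yaw) Ry(pitch) Rx(roll)).
In Python, from cell import telemetry, eyes, manip gives the robot as it stands.
- The arm moves only by the tool play_rows, never from a script. Its arguments are lists of equal length, an entry for each row: "translation": the shift along the world's x, y, z in m, a list of three; "yaw": the turn about the world's z in rad. A call has 1 to 12 rows; each row is the pose to reach, as a shift and turn from the pose commanded when the call began; what a row does not reach only later rows make up. A row lasts 1/8 s, in which the tool goes at most 62.5 mm and 10.7 degrees, less where a joint would pass 70% of its speed; a pose out of reach is approached as far as the arm can. A call with a gripper value outside its range is refused whole. "hand" is the opening, from 0 (shut) to 1 (fully open), set as the call begins (left out, the last holds). The fingers move at their own pace and stop on an object; "force" is the grip in N (left out, the last holds). Time passes only in rows, so rows that repeat a pose let the fingers close. It gives the time, the measured TCP pose, the force, the opening and the grip force at its end, in the units of the state.
- telemetry.read_state(): the state, without advancing time (a new reading comes with each control period).
- eyes.camera(name): name is "scene" or "top" or "wrist"; returns a dict with "pixels" (480x640x3 uint8, red, green, blue), "fx", "fy", "cx", "cy" (pixels), "cam_to_world" (4x4, takes a point from camera to world coordinates); the wrist camera has in their place "T_tool_cam" (4x4, takes a point from camera to tool coordinates, whose origin is the TCP and whose axes are the flange's). Camera axes: x right, y up, looking along -z (the intrinsics and any distortion apply to the point x, -y, -z); pixel columns grow to the right and rows downward; lengths in mm; the calibration is good to about 2 mm. A picture is of the moment at which its call begins: read the wrist's pose just before it. There is no depth.
- manip.sign_off(): hands the job in; it is judged then, once.
The state is a dict: "clock": time; "joints": joint angles; "qd": joint speeds; "effort": joint torques, N m; "eef_pos": TCP position; "eef_rot": TCP orientation; "wrist_force": force on the tool from outside, world axes, zero at the start; "moment": the same for the moment, N m; "finger_gap": finger opening in mm; "finger_force": force on a finger pad.
Only numpy, scipy, OpenCV 4.12 (cv2) and the standard library are available. Lean on these libraries where they do the work, as an engineer would, in place of code of your own. Each camera call takes 0.05 s, during which the arm holds its last target. There are 200 camera calls.

## Working session

There is one attempt and no reset: what is moved stays moved. The work goes in short steps, Python scripts to look and compute and a tool call to move; the robot and the scene stay as the last step left them, time stands still between calls to the robot, and variables do not carry over. Pictures are saved under pics/ and viewed, at most 10 in all, crops included, and the job is handed in when it is done.

Besides the shell and the picture viewer there is one more tool, called as a command line: name --pt "numbers of a row" for each row, then --argument value for the rest. play_rows: Moves the arm, as the interface text tells. Its arguments: {"type":"object","properties":{"translation":{"type":"array","items":{"type":"array","items":{"type":"number"}}},"yaw":{"type":"array","items":{"type":"number"}},"hand":{"type":"number"},"force":{"type":"number"}},"required":["translation","yaw"]}

```bash
ls; mkdir -p pics
cat > h.py <<'E'
import numpy as np, cv2
from cell import telemetry, eyes, manip
from scipy.spatial.transform import Rotation as R
def cam(n):
    c=eyes.camera(n); return c
def ray(c,u,v):
    d=np.array([(u-c['cx'])/c['fx'],-(v-c['cy'])/c['fy'],-1.]); T=np.array(c['cam_to_world'])
    return T[:3,3], T[:3,:3]@d
def plane(c,u,v,z):
    o,d=ray(c,u,v); return o+d*(z-o[2])/d[2]
def proj(c,p):
    T=np.linalg.inv(np.array(c['cam_to_world'])); q=T[:3,:3]@np.array(p,float)+T[:3,3]
    return np.array([c['cx']+c['fx']*q[0]/-q[2], c['cy']-c['fy']*q[1]/-q[2]])
def two(c1,p1,c2,p2):
    o1,d1=ray(c1,*p1);o2,d2=ray(c2,*p2)
    s=np.linalg.lstsq(np.c_[d1,-d2],o2-o1,rcond=None)[0]
    a=o1+d1*s[0];b=o2+d2*s[1]; return (a+b)/2, np.linalg.norm(a-b)
E
python3 - <<'E'
from h import *
import pickle
print(telemetry.read_state())
cs={}
for n in('scene','top'):
    c=cam(n);cs[n]=c;cv2.imwrite(f'pics/{n}0.png',c['pixels'][:,:,::-1]);print(n,{k:v for k,v in c.items() if k!='pixels'})
pickle.dump(cs,open('c0.pkl','wb'))
E
```

```text
pics
{'clock': 0.0, 'joints': array([-1.32357918e+00,  3.00473252e-01,  1.52160400e+00,  2.09490314e-06,
        1.32067881e+00, -6.66139015e-02]), 'qd': array([-0.00184837,  0.0001283 ,  0.00040867,  0.00128575, -0.00036959,
        0.00010399]), 'effort': array([ 2.63013448e-03, -5.31798470e+01, -3.52729261e+01,  7.09083793e-02,
        2.43888900e-02, -9.54641678e-05]), 'eef_pos': array([ 169.71261174, -522.88039283,  204.87545128]), 'eef_rot': array([-3.14043196e+00, -7.94661988e-05,  3.13830483e-01]), 'wrist_force': array([0.48485543, 0.15233358, 0.256156  ]), 'moment': array([ 0.01101005,  0.02590678, -0.00027339]), 'finger_force': 0.0, 'finger_gap': 93.89577956400159}
scene {'fx': 506.06637213635497, 'fy': 506.06637213635497, 'cx': 317.5628014955071, 'cy': 241.63483478430553, 'cam_to_world': array([[ 7.47989409e-01, -5.09235622e-01,  4.25665274e-01,
         1.20567352e+03],
       [ 6.63704056e-01,  5.76754836e-01, -4.76288553e-01,
        -6.53659506e+02],
       [-2.96140825e-03,  6.38774562e-01,  7.69388256e-01,
         1.18961670e+03],
       [ 0.00000000e+00,  0.00000000e+00,  0.00000000e+00,
         1.00000000e+00]])}
top {'fx': 515.1146933188147, 'fy': 515.1146933188147, 'cx': 314.382803261963, 'cy': 234.4566597503375, 'cam_to_world': array([[ 2.09377591e-02,  9.89413729e-01, -1.43603909e-01,
         4.03223986e+02],
       [-9.99711195e-01,  1.90245599e-02, -1.46831060e-02,
        -2.29993759e+01],
       [-1.17956655e-02,  1.43869867e-01,  9.89526313e-01,
         1.52830674e+03],
       [ 0.00000000e+00,  0.00000000e+00,  0.00000000e+00,
         1.00000000e+00]])}
```

View pics/top0.png

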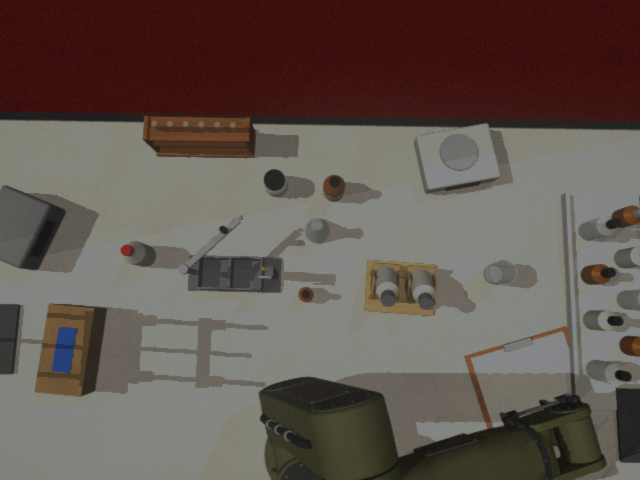

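View pics/scene0.png

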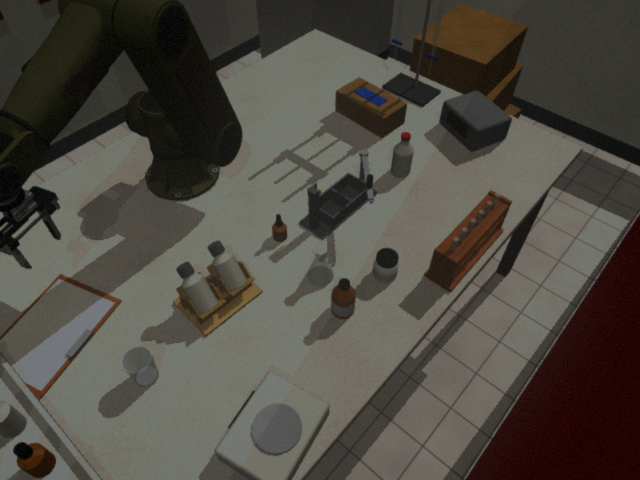

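The top view shows the carrier at about (234,274), with the hinge post at (185,268) and the bar running to about (240,218). The drainer is at (400,288), with caps at (389,299) and (426,301). The scene view agrees. Next I'll zoom in.

Run:
```python
from h import *
import pickle
cs=pickle.load(open('c0.pkl','rb'))
def crop(n,x,y,w,h,W,H):
    i=cs[n]['pixels'][y:y+h,x:x+w,::-1]; i=np.clip(i.astype(float)*1.5,0,255).astype(np.uint8)
    i=cv2.resize(i,(W,H),interpolation=cv2.INTER_CUBIC)
    for g in range(0,w,10): cv2.putText(i,str(x+g),(int(g*W/w),8),0,.25,(0,0,255)); cv2.line(i,(int(g*W/w),10),(int(g*W/w),14),(0,0,255))
    for g in range(0,h,10): cv2.putText(i,str(y+g),(0,int(g*H/h)+3),0,.25,(0,0,255)); 
    return i
a=np.hstack([crop('top',175,205,115,90,400,300*115*0//1+313)[:300],crop('top',350,250,100,75,400,300)])
b=np.hstack([crop('scene',290,140,100,75+0,400,300),crop('scene',165,235,120,90,400,300)])
cv2.imwrite('pics/z.png',np.vstack([a,b]))
```

```text
(no output)
```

View pics/z.png

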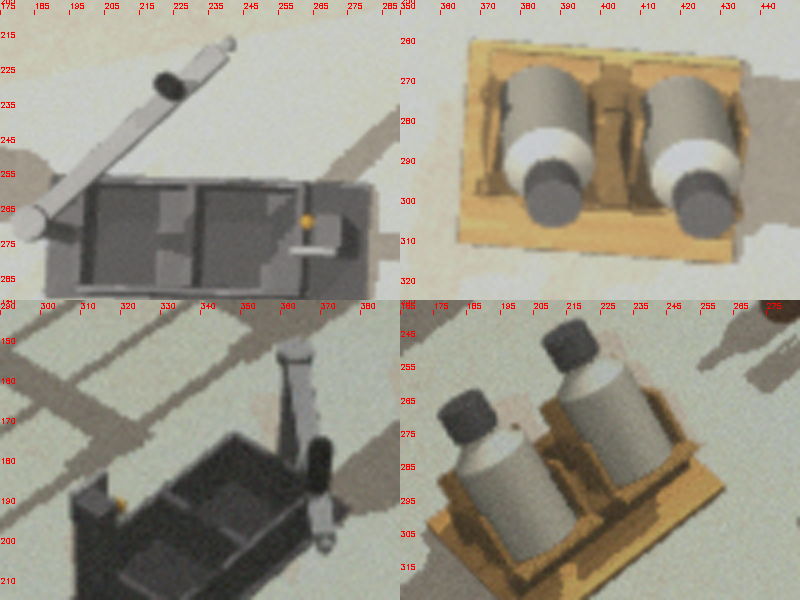

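Run:
```python
from h import *
import pickle
cs=pickle.load(open('c0.pkl','rb'));t,s=cs['top'],cs['scene']
P=lambda x,y:(175+x/3.478,205+y/3.478)
print('handle',two(t,P(170,88),s,(369.7,181.3)), plane(t,*P(170,88),179))
print('hinge top',two(t,P(29,222),s,(363.7,152.0)),plane(t,*P(29,222),158))
print('bar tip',plane(t,*P(230,44),153))
for n,p in dict(block=(327,231),).items(): print(n,plane(t,*P(*p),166))
for p in((374,183),(369,298)): print('base corner',plane(t,*P(*p),6))
for p in((58,178),(304,187)):print('wall',plane(t,*P(*p),56))
D=lambda x,y:(350+(x-400)/4,250+y/4)
S=lambda x,y:(165+x/3.333-120,235+(y-300)/3.333)
S=lambda x,y:(165+(x-400)/3.333,235+(y-300)/3.333)
print('capL',two(t,D(553,194),s,S(571,344)));print('capR',two(t,D(704,203),s,S(468,417)))
for p in((470,40),(746,60),(735,262),(457,241)):print('drainer',plane(t,*D(*p),10))
for n,im,z in(('jar',(275,183),85),('reagent',(334,185),130),('flask',(318,229),110),('dropper',(306,294),80),('wash',(127,251),160),('beaker',(499,272),60)):print(n,plane(t,*im,z).round())
```

```text
handle (array([607.27529667, 239.48262137, 177.60868996]), np.float64(4.291655683667981)) [605.56733784 237.59226044 179.        ]
hinge top (array([503.52393494, 345.76109766, 161.11296999]), np.float64(3.321934197226661)) [502.62016787 345.31232512 158.        ]
bar tip [645.09740717 197.28017915 153.        ]
block [499.74518656 115.24435515 166.        ]
base corner [552.85181705  92.69609729   6.        ]
base corner [455.14077068  94.01387322   6.        ]
wall [546.91733714 350.75472157  56.        ]
wall [543.47893475 146.63984563  56.        ]
capL (array([ 436.80629491, -201.61898894,  140.79538654]), np.float64(3.84862863702719))
capR (array([ 432.65559743, -302.27261165,  141.11327159]), np.float64(3.0565754076614207))
drainer [ 550.35698043 -158.94525846   10.        ]
drainer [ 539.60495325 -361.96733156   10.        ]
drainer [ 392.43866829 -352.08340438   10.        ]
drainer [ 403.29861691 -150.38981983   10.        ]
jar [760. 115.  85.]
reagent [746. -54. 130.]
flask [625. -12. 110.]
dropper [445.  18.  80.]
wash [547. 499. 160.]
beaker [ 519. -527.   60.]
```

The numbers agree with the given sizes:
- **Hinge:** about (503,345).
- **Handle:** about (606,238), which is 149 mm from the hinge. That puts the keeper at about 0.78 rad.
- **Catch block:** 230 mm from the hinge.
- **Bay centres:** about (502.6,286) and (501,194).
- **Caps:** 101 mm apart.

I'll go to the handle first, with the fingers closing along the bar's tangent (yaw 2.356).

play_rows --pt "0 0 0.06" --pt "0.06 0.1 0.065" --pt "0.12 0.2 0.065" --pt "0.18 0.3 0.065" --pt "0.24 0.4 0.065" --pt "0.28 0.48 0.065" --pt "0.32 0.55 0.065" --pt "0.36 0.62 0.065" --pt "0.4 0.69 0.065" --pt "0.437 0.7614 0.065" --pt "0.437 0.7614 0.065" --pt "0.437 0.7614 0.065" --yaw '[0.18, 0.36, 0.54, 0.72, 0.9, 1.08, 1.26, 1.44, 1.62, 1.8, 1.98, 2.04]' --hand 0.6

```text
clock: 1.6
eef_pos: [514.3, 74.0, 270.1]
eef_rot: [-3.141, -0.0, 2.358]
wrist_force: [0.3, -0.5, -0.3]
finger_gap: 56.1
finger_force: 0.0
```

play_rows --pt "0 0 0" --pt "0 0 0" --pt "0 0 0" --pt "0 0 0" --pt "0 0 0" --yaw '[0, 0, 0, 0, 0]'

```text
clock: 2.22
eef_pos: [513.7, 71.4, 270.5]
eef_rot: [3.141, 0.0, 2.353]
wrist_force: [0.5, 0.1, -0.4]
finger_gap: 56.6
finger_force: 0.0
```

play_rows --pt "0.03 0.055 0" --pt "0.06 0.11 0" --pt "0.093 0.167 0" --pt "0.093 0.167 0" --pt "0.093 0.167 0" --yaw '[0, 0, 0, 0, 0]'

```text
clock: 2.85
eef_pos: [606.6, 238.6, 270.0]
eef_rot: [-3.141, -0.0, 2.354]
wrist_force: [0.7, -1.2, 1.3]
finger_gap: 56.4
finger_force: 0.0
```

Run:
```python
from h import *
s=telemetry.read_state();print(s['eef_pos'],s['eef_rot'],s['joints'])
c=cam('wrist');print(c['fx'],c['T_tool_cam'])
T=np.eye(4);T[:3,:3]=R.from_euler('xyz',s['eef_rot']).as_matrix();T[:3,3]=s['eef_pos']
c['cam_to_world']=T@np.array(c['T_tool_cam'])
i=c['pixels'][:,:,::-1].copy()
for p in((606.5,238.5,200),(606.5,238.5,158),(503.3,345.5,158),(502.6,286.5,6),(501,194.5,6),(645,197,158)):
    q=proj(c,p);print(p,q.round(1));cv2.circle(i,tuple(int(v) for v in q),5,(0,0,255),1)
cv2.imwrite('pics/w1.png',i)
```

```text
[606.63129799 238.56946187 269.95933848] [-3.14100668e+00 -1.19876059e-04  2.35380696e+00] [ 3.18578316e-01  5.03463220e-01  1.09254847e+00 -1.55334345e-04
  1.54615856e+00 -4.64428479e-01]
331.62789895611644 [[ 6.96864479e-04  9.68826754e-01  2.47738238e-01  7.20225562e+01]
 [ 9.99999508e-01 -8.50038853e-04  5.11331025e-04 -3.26883144e-01]
 [ 7.05978305e-04  2.47737760e-01 -9.68826870e-01 -1.81206147e+02]
 [ 0.00000000e+00  0.00000000e+00  0.00000000e+00  1.00000000e+00]]
(606.5, 238.5, 200) [318.9 244.4]
(606.5, 238.5, 158) [318.9 231.7]
(503.3, 345.5, 158) [322.   51.1]
(502.6, 286.5, 6) [287.8 121.5]
(501, 194.5, 6) [238.9 172.5]
(645, 197, 158) [316.8 289.4]
```

View pics/w1.png

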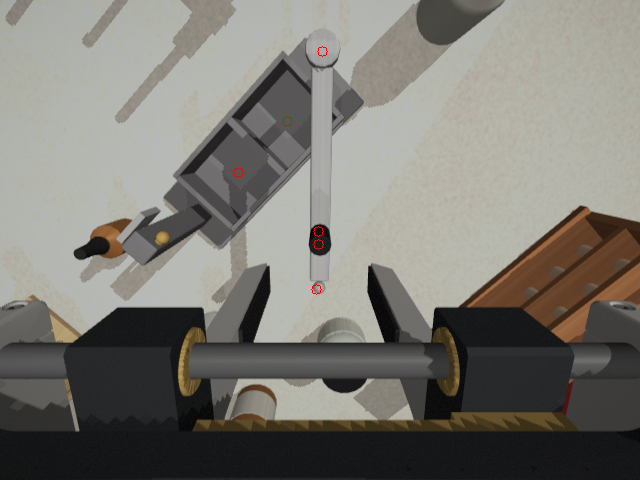

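The wrist view confirms it: the handle at (319,240) and hinge at (322,50) sit on my predictions, and so do both bay floors. I'll descend, grip lightly and swing the bar about the hinge.

play_rows --pt "0 0 -0.05" --pt "0 0 -0.09" --pt "0 0 -0.104" --pt "0 0 -0.104" --yaw '[0, 0, 0, 0]'

```text
clock: 3.4
eef_pos: [606.9, 238.3, 167.2]
eef_rot: [3.141, 0.0, 2.353]
wrist_force: [0.0, 0.2, 1.4]
finger_gap: 56.7
finger_force: 0.0
```

play_rows --pt "0 0 0" --pt "0 0 0" --pt "0 0 0" --pt "0 0 0" --yaw '[0, 0, 0, 0]' --hand 0 --force 15

```text
clock: 3.9
eef_pos: [606.8, 239.0, 166.5]
eef_rot: [3.141, 0.0, 2.354]
wrist_force: [-0.5, -0.1, -0.2]
finger_gap: 19.6
finger_force: 0.0
```

play_rows --pt "0.0095 0.0098 0" --pt "0.0177 0.0203 0" --pt "0.025 0.0316 0" --pt "0.0312 0.0435 0" --pt "0.0365 0.0558 0" --pt "0.0405 0.0688 0" --pt "0.0434 0.0817 0" --pt "0.045 0.095 0" --pt "0.045 0.095 0" --pt "0.045 0.095 0" --yaw '[0.09, 0.18, 0.27, 0.36, 0.45, 0.54, 0.63, 0.72, 0.72, 0.72]'

```text
clock: 5.15
eef_pos: [652.1, 333.8, 166.6]
eef_rot: [3.141, 0.001, 3.073]
wrist_force: [3.1, -0.7, 1.4]
finger_gap: 17.5
finger_force: 15.0
```

play_rows --pt "0 0 0" --pt "0 0 0" --pt "0 0 0.06" --pt "0 0 0.12" --yaw '[0, 0, 0, 0]' --hand 0.75

```text
clock: 5.65
eef_pos: [651.2, 333.7, 287.5]
eef_rot: [-3.141, -0.001, 3.074]
wrist_force: [0.1, 0.6, 0.9]
finger_gap: 54.2
finger_force: 0.0
```

play_rows --pt "-0.02 -0.05 0" --pt "-0.042 -0.104 0" --pt "-0.064 -0.158 0" --pt "-0.086 -0.212 0" --pt "-0.108 -0.266 0" --pt "-0.13 -0.32 0" --pt "-0.152 -0.374 0" --pt "-0.174 -0.428 0" --pt "-0.196 -0.482 0" --pt "-0.216 -0.536 -0.02" --pt "-0.216 -0.536 -0.06" --pt "-0.216 -0.536 -0.06" --yaw '[0, 0, 0, 0, 0.02, 0.02, 0.02, 0.02, 0.02, 0.02, 0.02, 0.02]'

```text
clock: 7.15
eef_pos: [434.5, -201.8, 224.5]
eef_rot: [3.139, -0.004, 3.093]
wrist_force: [0.7, 0.4, 0.3]
finger_gap: 70.6
finger_force: 0.0
```

```bash
cat >> h.py <<'E'
def wrist():
    s=telemetry.read_state(); c=cam('wrist')
    T=np.eye(4);T[:3,:3]=R.from_euler('xyz',s['eef_rot']).as_matrix();T[:3,3]=s['eef_pos']
    c['cam_to_world']=T@np.array(c['T_tool_cam']); return s,c
E
python3 - <<'E'
from h import *
s,c=wrist();print(s['clock'],s['eef_pos'],s['eef_rot'],s['joints'])
i=c['pixels'][:,:,::-1].copy()
a=np.array([-.574,0.025,.819])
for m in((436.8,-201.6,140.8),(432.6,-302.3,141)):
  for k in(-14,0,14,-118):
    q=proj(c,np.array(m)+k*a);print(m,k,q.round(1));cv2.circle(i,tuple(int(v) for v in q),4,(0,0,255),1)
cv2.imwrite('pics/w2.png',i)
E
```

```text
7.15 [ 434.51083287 -201.77324031  224.47010911] [ 3.13937292 -0.00411078  3.09256346] [-5.11297300e-01  1.28191986e-01  1.68429323e+00  1.57859393e-04
  1.33377672e+00 -2.03309729e+00]
(436.8, -201.6, 140.8) -14 [318.7 248.7]
(436.8, -201.6, 140.8) 0 [318.7 243.3]
(436.8, -201.6, 140.8) 14 [318.7 237.4]
(436.8, -201.6, 140.8) -118 [318.8 277.2]
(432.6, -302.3, 141) -14 [202.7 249.6]
(432.6, -302.3, 141) 0 [197.2 244.2]
(432.6, -302.3, 141) 14 [191.1 238.3]
(432.6, -302.3, 141) -118 [232.  277.9]
```

View pics/w2.png

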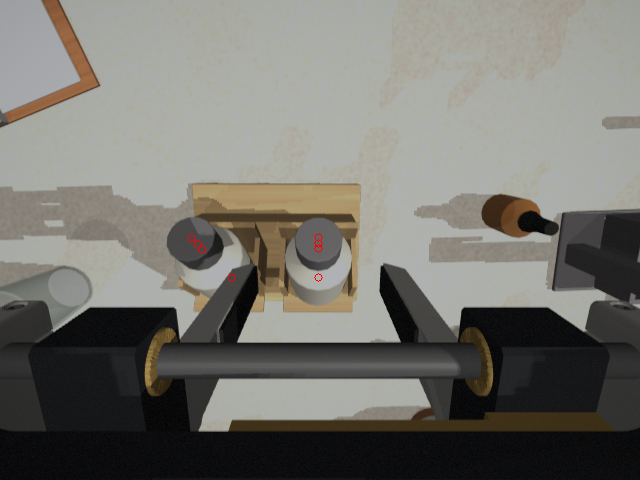

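The cap is at (318,242), matching the prediction (318.7,243). The fingers straddle it symmetrically, so I'll descend and grip.

play_rows --pt "0.002 0 -0.04" --pt "0.002 0 -0.08" --pt "0.002 0 -0.1" --pt "0.002 0 -0.1" --yaw '[0, 0, 0, 0]'

```text
clock: 7.7
eef_pos: [438.2, -201.5, 126.9]
eef_rot: [3.141, -0.0, 3.095]
wrist_force: [0.3, -0.0, 0.0]
finger_gap: 70.7
finger_force: 0.0
```

play_rows --pt "0 0 0" --pt "0 0 0" --pt "0 0 0" --pt "0 0 0" --yaw '[0, 0, 0, 0]' --hand 0 --force 50

```text
clock: 8.2
eef_pos: [437.9, -202.2, 126.7]
eef_rot: [-3.141, 0.001, 3.094]
wrist_force: [-1.5, -0.5, 2.5]
finger_gap: 37.5
finger_force: 50.0
```

play_rows --pt "-0.0057 0.0003 0.0082" --pt "-0.0115 0.0005 0.0164" --pt "-0.0172 0.0008 0.0246" --pt "-0.023 0.0011 0.0328" --pt "-0.0287 0.0013 0.041" --pt "-0.0344 0.0016 0.0491" --pt "-0.0402 0.0019 0.0573" --pt "-0.0459 0.0022 0.0655" --pt "-0.0516 0.0024 0.0737" --pt "-0.0574 0.0027 0.082" --pt "-0.0574 0.0027 0.082" --yaw '[0, 0, 0, 0, 0, 0, 0, 0, 0, 0, 0]'

```text
clock: 9.57
eef_pos: [380.2, -199.5, 208.9]
eef_rot: [-3.141, 0.001, 3.094]
wrist_force: [-0.7, -0.4, -1.6]
finger_gap: 37.2
finger_force: 50.0
```

play_rows --pt "0 0.005 0.04" --pt "0 0.01 0.08" --pt "0 0.01 0.08" --yaw '[0, 0, 0]'

```text
clock: 9.95
eef_pos: [381.1, -189.5, 290.4]
eef_rot: [-3.14, 0.004, 3.094]
wrist_force: [0.2, 0.8, -2.5]
finger_gap: 36.9
finger_force: 50.0
```

Run:
```python
from h import *
s=telemetry.read_state();print(s['clock'],s['eef_pos'],s['finger_gap'],s['wrist_force'])
t=cam('top');u=cam('scene')
def crop(i,x,y,w,h): return cv2.resize(np.clip(i['pixels'][y:y+h,x:x+w,::-1]*1.4,0,255).astype(np.uint8),(400,300))
q=proj(u,s['eef_pos']).astype(int)
print(q)
cv2.imwrite('pics/g1.png',np.hstack([crop(t,300,220,160,120),crop(u,max(q[0]-80,0),max(q[1]-40,0),160,120)]))
```

```text
9.95 [ 381.1205653  -189.52440435  290.35227372] 36.894358080867214 [ 0.22654011  0.78854987 -2.51444483]
[195 196]
```

View pics/g1.png

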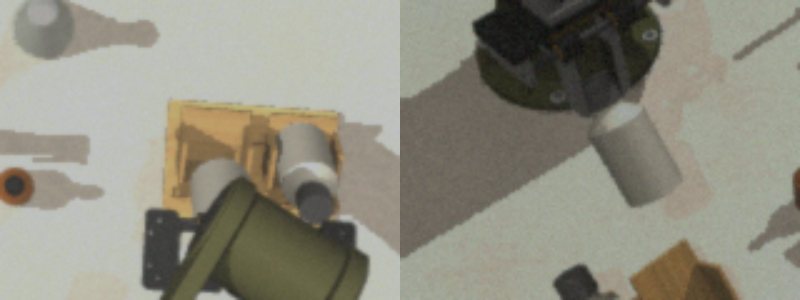

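The bottle is out and still leaning about 35° in the grip. I'll ease the grip in steps so it sags upright, and watch the moment.

```bash
cat >> h.py <<'E'
def lean(ref=None):
    s=telemetry.read_state();u=cam('scene');g=u['pixels'].astype(int)
    q=proj(u,s['eef_pos'])
    # bottle axis end: expected base centre for lean angles; sample brightness profile below the fingers
    x0,y0=int(q[0])-60,int(q[1])-5
    cv2.imwrite('pics/lean.png',cv2.resize(u['pixels'][max(y0,0):y0+100,max(x0,0):x0+133,::-1],(532,400)))
    print(s['clock'],s['eef_pos'].round(1),'F',s['wrist_force'].round(2),'M',s['moment'].round(3),'gap',round(s['finger_gap'],1),s['finger_force'],q.round())
    return u
E
python3 -c "
from h import *
lean()"
```

```text
10.05 [ 380.2 -189.2  287.3] F [-0.07  0.51 -2.17] M [ 0.113 -0.05   0.023] gap 36.9 49.999292817446985 [195. 197.]
```

play_rows --pt "0 0 0" --pt "0 0 0" --pt "0 0 0" --pt "0 0 0" --pt "0 0 0" --pt "0 0 0" --yaw '[0, 0, 0, 0, 0, 0]' --force 15

```text
clock: 10.85
eef_pos: [380.3, -189.3, 288.3]
eef_rot: [-3.142, 0.0, 3.094]
wrist_force: [0.7, 0.6, -2.2]
finger_gap: 37.6
finger_force: 15.0
```

```bash
python3 -c "
from h import *
lean()"
```

```text
10.85 [ 380.3 -189.3  288.3] F [ 0.71  0.57 -2.2 ] M [ 0.075 -0.087  0.02 ] gap 37.6 14.99981848365394 [195. 197.]
```

play_rows --pt "0 0 0" --pt "0 0 0" --pt "0 0 0" --pt "0 0 0" --pt "0 0 0" --pt "0 0 0" --yaw '[0, 0, 0, 0, 0, 0]' --force 9

```text
clock: 11.65
eef_pos: [380.3, -189.3, 288.3]
eef_rot: [-3.142, -0.0, 3.094]
wrist_force: [0.6, 0.3, -1.7]
finger_gap: 37.9
finger_force: 9.0
```

```bash
python3 -c "
from h import *
lean()"
```

```text
11.65 [ 380.3 -189.3  288.3] F [ 0.61  0.28 -1.69] M [ 0.101 -0.036 -0.005] gap 37.9 8.999924501895293 [195. 197.]
```

View pics/lean.png

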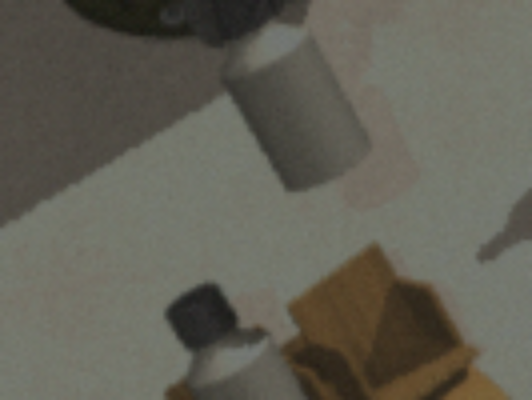

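Run:
```python
from h import *
u=cam('scene');g=np.array([380.3,-189.3,307.3-2])
for a in(0,10,20,30,35):
    r=np.radians(a);ax=np.array([-np.sin(r),.047*np.sin(r),np.cos(r)])
    print(a,proj(u,g-118*ax).round(1),proj(u,g-33*ax).round(1))
```

```text
0 [202.2 223.6] [196.2 201.2]
10 [206.9 227.2] [197.6 202.2]
20 [211.3 229.8] [198.8 202.9]
30 [215.2 231.4] [199.9 203.2]
35 [217.  231.8] [200.4 203.3]
```

play_rows --pt "0 0 0" --pt "0 0 0" --pt "0 0 0" --pt "0 0 0" --yaw '[0, 0, 0, 0]' --force 6

```text
clock: 12.25
eef_pos: [380.4, -189.3, 288.3]
eef_rot: [-3.142, 0.0, 3.094]
wrist_force: [0.1, -0.2, -1.6]
finger_gap: 38.0
finger_force: 6.0
```

```bash
cp pics/lean.png pics/leanA.png
python3 - <<'E'
from h import *
lean()
a=cv2.imread('pics/leanA.png',0).astype(int);b=cv2.imread('pics/lean.png',0).astype(int)
a=cv2.GaussianBlur(a.astype(np.float32),(0,0),4);b=cv2.GaussianBlur(b.astype(np.float32),(0,0),4)
d=abs(a-b);print(d.max(),(d>15).sum())
E
```

```text
12.25 [ 380.4 -189.3  288.3] F [ 0.08 -0.25 -1.58] M [ 0.021 -0.111 -0.014] gap 38.0 5.999916164619208 [195. 197.]
48.47325 5900
```

play_rows --pt "0 0 0" --pt "0 0 0" --pt "0 0 0" --pt "0 0 0" --yaw '[0, 0, 0, 0]'

```text
clock: 12.8
eef_pos: [380.3, -189.3, 288.3]
eef_rot: [-3.142, -0.0, 3.094]
wrist_force: [0.2, 0.7, -2.4]
finger_gap: 38.0
finger_force: 6.0
```

```bash
cp pics/lean.png pics/leanB.png
python3 - <<'E'
from h import *
lean()
f=lambda n:cv2.GaussianBlur(cv2.imread(n,0).astype(np.float32),(0,0),4)
a,b=f('pics/leanB.png'),f('pics/lean.png')
d=abs(a-b);print(d.max(),(d>15).sum())
cv2.imwrite('pics/ab.png',np.clip(1.6*np.hstack([cv2.imread('pics/leanB.png')[:,100:],cv2.imread('pics/lean.png')[:,166:]]),0,255).astype(np.uint8))
E
```

```text
12.8 [ 380.3 -189.3  288.3] F [ 0.23  0.65 -2.39] M [ 0.044 -0.111  0.034] gap 38.0 5.999979724765581 [195. 197.]
3.6585312 0
```

View pics/ab.png

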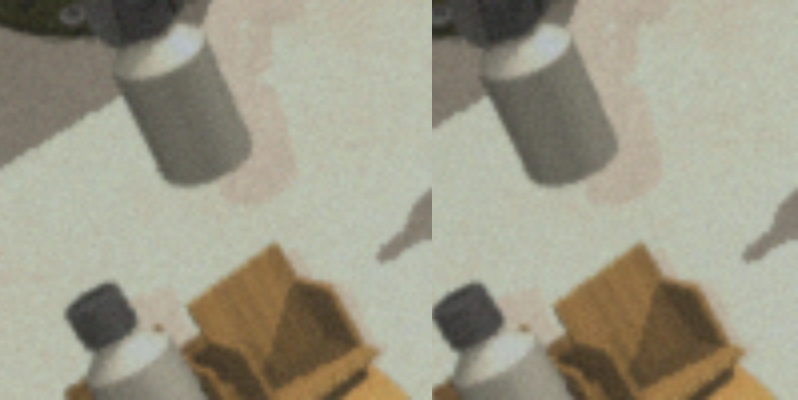

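At 6 N the bottle has sagged to about 21° and holds steady. The base centre is at about (212,234), against predictions of (211,230) for 20° and (215,231) for 30°. I'll ease the grip to 4 N, then re-grip.

play_rows --pt "0 0 0" --pt "0 0 0" --pt "0 0 0" --pt "0 0 0" --yaw '[0, 0, 0, 0]' --force 4

```text
clock: 13.35
eef_pos: [380.4, -189.3, 288.3]
eef_rot: [-3.142, 0.0, 3.094]
wrist_force: [1.0, -0.1, -2.1]
finger_gap: 38.4
finger_force: 4.0
```

play_rows --pt "0 0 0" --pt "0 0 0" --yaw '[0, 0]' --force 45

```text
clock: 13.6
eef_pos: [380.4, -189.3, 288.3]
eef_rot: [-3.142, 0.0, 3.094]
wrist_force: [-0.1, 0.1, -2.4]
finger_gap: 37.2
finger_force: 45.0
```

```bash
cp pics/lean.png pics/leanB.png
python3 - <<'E'
from h import *
lean()
im=lambda n:cv2.GaussianBlur(cv2.imread(n).astype(np.float32),(0,0),3)
b=im('pics/lean.png'); hsv=cv2.cvtColor(b/255,cv2.COLOR_BGR2HSV)
for n in('leanA','leanB','lean'):
    b=im(f'pics/{n}.png')
    # rows of horizontal profile: find bottle edges via gradient
    for r in(100,130,150):
        g=np.diff(cv2.GaussianBlur(b[r].mean(1)[:,None],(1,1),0).ravel()); L=g[200:330].argmin()+200;Rr=g[300:420].argmax()+300
        print(n,r,L,Rr,end=' | ')
    col=b[:,280:340].mean((1,2)); print('bottom',[int(np.diff(b[:,c].mean(1))[140:220].argmax()+140) for c in(270,285,300,315,330)])
E
```

```text
13.6 [ 380.4 -189.3  288.3] F [-0.07  0.08 -2.35] M [ 0.087 -0.076  0.017] gap 37.2 44.999434287892655 [195. 197.]
leanA 100 232 349 | leanA 130 249 366 | leanA 150 260 371 | bottom [163, 189, 190, 186, 180]
leanB 100 224 333 | leanB 130 239 347 | leanB 150 249 351 | bottom [182, 186, 183, 179, 172]
lean 100 222 328 | lean 130 235 339 | lean 150 243 340 | bottom [181, 182, 180, 173, 163]
```

play_rows --pt "0 0.02 0.03" --pt "0.01 0.06 0.04" --pt "0.02 0.11 0.04" --pt "0.03 0.16 0.04" --pt "0.04 0.21 0.04" --pt "0.05 0.26 0.04" --pt "0.06 0.31 0.04" --pt "0.07 0.36 0.04" --pt "0.08 0.41 0.04" --pt "0.087 0.45 0.04" --pt "0.092 0.47 0.04" --pt "0.093 0.476 0.04" --yaw '[0, 0, 0, 0, 0, 0, 0, 0, 0, 0, 0, 0]'

```text
clock: 15.15
eef_pos: [473.3, 287.5, 327.7]
eef_rot: [-3.141, -0.001, 3.095]
wrist_force: [0.5, -0.5, -2.6]
finger_gap: 37.4
finger_force: 45.0
```

play_rows --pt "0 0 0" --pt "0 0 0" --yaw '[0, 0]'

```text
clock: 15.4
eef_pos: [473.4, 285.9, 328.5]
eef_rot: [3.142, 0.0, 3.093]
wrist_force: [0.1, -0.5, -2.4]
finger_gap: 37.2
finger_force: 45.0
```

Run:
```python
from h import *
lean()
s,c=wrist();i=c['pixels'][:,:,::-1].copy()
for p in((502.6,286.5,6),(473.5,286.5,156),(503,345.5,158)):
    q=proj(c,p);print(p,q.round(1))
cv2.imwrite('pics/w3.png',cv2.resize(np.hstack([i,cv2.resize(cv2.imread('pics/lean.png'),(640,480))]),(800,300)))
```

```text
15.4 [473.4 285.9 328.5] F [ 0.07 -0.52 -2.39] M [ 0.056 -0.184 -0.069] gap 37.2 44.999141176231205 [345. 112.]
(502.6, 286.5, 6) [319.8 217.7]
(473.5, 286.5, 156) [319.1 218.8]
(503, 345.5, 158) [373.9 242.8]
```

View pics/w3.png

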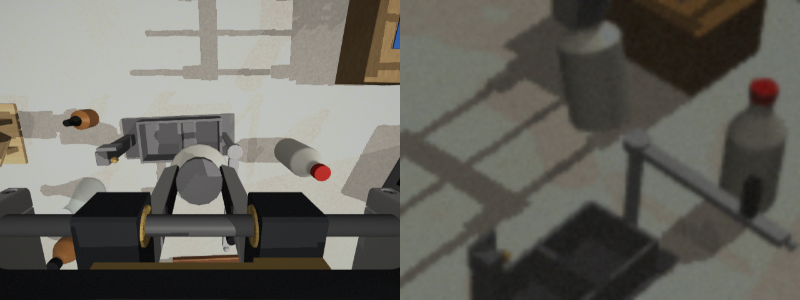

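The bottle hangs about 15° from upright over the hinge bay, and the bar is wide open. Lowering now, slowly at the end.

play_rows --pt "0 0 -0.03" --pt "0 0 -0.07" --pt "0 0 -0.11" --pt "0 0 -0.15" --pt "0 0 -0.18" --pt "0 0 -0.195" --pt "0 0 -0.205" --pt "0 0 -0.21" --pt "0 0 -0.21" --yaw '[0, 0, 0, 0, 0, 0, 0, 0, 0]'

```text
clock: 16.62
eef_pos: [473.7, 286.8, 118.8]
eef_rot: [3.141, 0.001, 3.094]
wrist_force: [1.3, 0.0, -2.0]
finger_gap: 37.2
finger_force: 45.0
```

play_rows --pt "0 0 -0.003" --pt "0 0 -0.006" --pt "0 0 -0.008" --pt "0 0 -0.008" --yaw '[0, 0, 0, 0]' --force 12

```text
clock: 17.12
eef_pos: [474.6, 287.4, 112.4]
eef_rot: [3.139, 0.004, 3.094]
wrist_force: [-0.2, 1.4, 15.0]
finger_gap: 37.4
finger_force: 12.0
```

play_rows --pt "0.005 0 0" --pt "0.01 0 0" --pt "0.015 0 0" --pt "0.02 0 0" --pt "0.024 0 -0.001" --pt "0.027 0 -0.002" --pt "0.027 0 -0.002" --yaw '[0, 0, 0, 0, 0, 0, 0]' --force 6

```text
clock: 18.0
eef_pos: [501.0, 286.7, 108.6]
eef_rot: [3.141, 0.001, 3.094]
wrist_force: [1.5, -0.6, 4.9]
finger_gap: 38.1
finger_force: 6.0
```

```bash
cat >> h.py <<'E'
def bottle(base):
    """compare silhouette of cap/body in scene to upright prediction; red box overlay crop"""
    u=cam('scene');i=u['pixels'][:,:,::-1]
    b=np.array(base,float);q=[proj(u,b+[0,0,h]) for h in(0,85,118,132)];print('pred',[x.round(1) for x in q])
    g=i.astype(float).mean(2);v=int(q[1][1]+6);x=int(q[1][0]);print('row',v,'x0',x-20,g[v,x-20:x+21].astype(int).tolist())
E
python3 -c "
from h import *
lean();bottle((502.6,286.5,6))"
```

```text
18.0 [501.  286.7 108.6] F [ 1.51 -0.57  4.86] M [-0.118 -0.39  -0.007] gap 38.1 6.000251574441791 [350. 174.]
pred [array([348.6, 197.6]), array([349.8, 178.5]), array([350.3, 170.7]), array([350.5, 167.3])]
row 184 x0 329 [115, 119, 111, 109, 88, 70, 45, 36, 30, 27, 30, 33, 43, 48, 51, 54, 60, 73, 78, 79, 83, 82, 89, 82, 80, 67, 58, 50, 45, 49, 51, 32, 29, 32, 33, 34, 38, 46, 67, 79, 97]
```

play_rows --pt "0 0 0" --pt "0 0 0" --pt "0 0 0" --pt "0 0 0.02" --pt "0 0 0.06" --pt "0 0 0.12" --pt "0 0 0.18" --pt "0 0 0.18" --yaw '[0, 0, 0, 0, 0, 0, 0, 0]' --hand 0.55

```text
clock: 19.1
eef_pos: [501.3, 287.2, 293.0]
eef_rot: [3.138, 0.007, 3.094]
wrist_force: [-1.1, -0.1, -0.0]
finger_gap: 51.9
finger_force: 0.0
```

```bash
cat >> h.py <<'E'
def caps():
    """dark neutral disc centres near image middle of wrist view, cast on z=138"""
    s,c=wrist();p=c['pixels'];hsv=cv2.cvtColor(p,cv2.COLOR_RGB2HSV)
    cv2.imwrite('pics/wr.png',p[:,:,::-1])
    g=cv2.GaussianBlur(cv2.cvtColor(p,cv2.COLOR_RGB2GRAY),(0,0),1.5)
    print(s['clock'],s['eef_pos'])
    r0=19*c['fx']/(s['eef_pos'][2]+181-138)
    cc=cv2.HoughCircles(g[:300],cv2.HOUGH_GRADIENT,1.2,20,param1=60,param2=18,minRadius=int(r0*.85),maxRadius=int(r0*1.15)+1)
    for x,y,r in ([] if cc is None else cc[0][:8]): print((x,y,r,r0),plane(c,x,y,138).round(1))
    return s,c
E
python3 -c "
from h import *
s,c=caps();print(proj(c,(502.6,286.5,138)))"
```

```text
19.1 [501.32046286 287.21576647 293.00626422]
(np.float32(316.2), np.float32(220.20001), np.float32(18.6), np.float64(18.752418484710084)) [500.3 285.4 138. ]
(np.float32(121.8), np.float32(172.20001), np.float32(18.6), np.float64(18.752418484710084)) [442.3  94.6 138. ]
(np.float32(533.4), np.float32(258.6), np.float32(18.12), np.float64(18.752418484710084)) [553.3 515.4 138. ]
(np.float32(467.40002), np.float32(228.6), np.float32(21.24), np.float64(18.752418484710084)) [516.8 442.5 138. ]
(np.float32(382.2), np.float32(227.40001), np.float32(15.96), np.float64(18.752418484710084)) [511.2 353.7 138. ]
[317.37900207 222.34013669]
```

Bottle 1 is upright: its cap circle falls at (500,285) with the expected radius, about 3 mm from the bay centre. Next is the second bottle.

play_rows --pt "-0.005 -0.05 0.01" --pt "-0.011 -0.11 0.01" --pt "-0.017 -0.17 0.01" --pt "-0.023 -0.23 0.01" --pt "-0.029 -0.29 0.01" --pt "-0.035 -0.35 0.01" --pt "-0.041 -0.41 0.01" --pt "-0.047 -0.465 0.01" --pt "-0.053 -0.515 0" --pt "-0.06 -0.555 -0.03" --pt "-0.067 -0.589 -0.06" --pt "-0.067 -0.589 -0.06" --yaw '[0, 0, 0, 0, 0, 0, 0, 0, 0, 0, 0, 0]' --hand 0.75

```text
clock: 20.65
eef_pos: [431.6, -303.0, 224.5]
eef_rot: [3.138, -0.005, 3.091]
wrist_force: [0.3, 1.1, 1.7]
finger_gap: 70.6
finger_force: 0.0
```

play_rows --pt "0 0 0" --pt "0 0 0" --yaw '[0, 0]'

```text
clock: 20.9
eef_pos: [433.9, -301.6, 229.1]
eef_rot: [-3.141, 0.001, 3.095]
wrist_force: [0.9, 0.4, -0.0]
finger_gap: 70.6
finger_force: 0.0
```

Run:
```python
from h import *
s,c=wrist();print(s['clock'],s['eef_pos'],s['eef_rot'],s['joints'][5])
a=np.array([-.573,.027,.819]);p=proj(c,np.array([434.,-302.3,144])+14*a);print(p)
g=cv2.GaussianBlur(cv2.cvtColor(c['pixels'],cv2.COLOR_RGB2GRAY),(0,0),2).astype(int)
x,y=p.astype(int)
for v in(y-10,y,y+10): print(v,x-40,g[v,x-40:x+41:2].tolist())
print('col',y-40,g[y-40:y+60:2,x].tolist())
```

```text
20.9 [ 433.881591   -301.56278962  229.05766194] [-3.14094509e+00  1.06747935e-03  3.09493215e+00] -2.200921323637118
[317.78120167 233.89390087]
223 277 [123, 103, 86, 80, 79, 81, 82, 82, 82, 83, 88, 94, 96, 97, 97, 97, 98, 98, 98, 98, 98, 98, 98, 98, 98, 98, 98, 98, 99, 99, 99, 100, 101, 100, 99, 96, 95, 94, 96, 103, 116]
233 277 [124, 115, 109, 102, 89, 78, 81, 93, 100, 97, 95, 97, 98, 98, 98, 98, 98, 98, 98, 98, 98, 98, 98, 99, 99, 99, 99, 99, 99, 99, 100, 106, 120, 130, 116, 92, 90, 108, 121, 119, 113]
243 277 [126, 117, 112, 107, 104, 109, 117, 120, 116, 100, 80, 78, 89, 95, 98, 98, 99, 99, 99, 99, 99, 99, 99, 99, 99, 99, 100, 100, 99, 98, 99, 115, 146, 164, 168, 161, 146, 136, 135, 127, 115]
col 193 [149, 148, 149, 150, 145, 131, 112, 94, 85, 90, 96, 97, 98, 98, 98, 98, 98, 98, 98, 98, 98, 99, 99, 99, 99, 99, 99, 99, 99, 94, 83, 72, 69, 76, 102, 142, 167, 174, 175, 175, 175, 175, 174, 170, 156, 139, 130, 128, 128, 128]
```

play_rows --pt "0.001 -0.001 -0.04" --pt "0.001 -0.001 -0.08" --pt "0.001 -0.001 -0.1" --pt "0.001 -0.001 -0.103" --pt "0.001 -0.001 -0.103" --yaw '[0, 0, 0, 0, 0]'

```text
clock: 21.58
eef_pos: [434.9, -303.3, 126.3]
eef_rot: [-3.141, 0.001, 3.094]
wrist_force: [0.5, 0.5, -0.6]
finger_gap: 70.4
finger_force: 0.0
```

play_rows --pt "0 0 0" --pt "0 0 0" --pt "0 0 0" --pt "0 0 0" --yaw '[0, 0, 0, 0]' --hand 0 --force 50

```text
clock: 22.08
eef_pos: [434.4, -303.3, 125.4]
eef_rot: [-3.142, 0.0, 3.094]
wrist_force: [-0.4, 0.5, 2.2]
finger_gap: 37.2
finger_force: 50.0
```

play_rows --pt "-0.0057 0.0003 0.0082" --pt "-0.0115 0.0005 0.0164" --pt "-0.0172 0.0008 0.0246" --pt "-0.023 0.0011 0.0328" --pt "-0.0287 0.0013 0.041" --pt "-0.0344 0.0016 0.0491" --pt "-0.0402 0.0019 0.0573" --pt "-0.0459 0.0022 0.0655" --pt "-0.0516 0.0024 0.0737" --pt "-0.0574 0.0027 0.082" --pt "-0.0574 0.0027 0.1" --pt "-0.0574 0.0027 0.13" --yaw '[0, 0, 0, 0, 0, 0, 0, 0, 0, 0, 0, 0]'

```text
clock: 23.58
eef_pos: [376.4, -300.4, 255.6]
eef_rot: [3.141, -0.001, 3.094]
wrist_force: [-0.0, 0.1, -1.5]
finger_gap: 37.0
finger_force: 50.0
```

play_rows --pt "0 0.01 0.03" --pt "0 0.02 0.033" --pt "0 0.02 0.033" --yaw '[0, 0, 0]'

```text
clock: 23.95
eef_pos: [376.8, -280.0, 287.5]
eef_rot: [3.141, -0.001, 3.095]
wrist_force: [0.2, 0.1, -1.6]
finger_gap: 36.9
finger_force: 50.0
```

```bash
cat >> h.py <<'E'
def slope():
    u=lean();s=telemetry.read_state()
    b=cv2.GaussianBlur(cv2.imread('pics/lean.png').astype(np.float32),(0,0),3).mean(2)
    for r in(90,100,110,120,130,140,150):
        g=np.diff(b[r]);L=g[170:330].argmin()+170;Rr=g[L+60:L+160].argmax()+L+60;print(r,L,Rr,end=' | ')
    print()
    for a in(0,10,20,30,35):
        r=np.radians(a);ax=np.array([-np.sin(r),.047*np.sin(r),np.cos(r)]);G=s['eef_pos']+[0,0,17]
        d=proj(u,G-118*ax)-proj(u,G-33*ax);print(a,(d[0]/d[1]).round(3),end=' ; ')
    print()
E
python3 -c "
from h import *
slope()"
```

```text
23.95 [ 376.8 -280.   287.5] F [ 0.21  0.07 -1.63] M [ 0.105 -0.105 -0.006] gap 36.9 49.992114587221295 [165. 216.]
90 227 354 | 100 235 362 | 110 243 366 | 120 250 373 | 130 255 378 | 140 262 381 | 150 268 380 | 
0 0.347 ; 10 0.439 ; 20 0.516 ; 30 0.585 ; 35 0.618 ;
```

play_rows --pt "0 0 0" --pt "0 0 0" --pt "0 0 0" --yaw '[0, 0, 0]' --force 6

```text
clock: 24.38
eef_pos: [376.9, -280.7, 288.0]
eef_rot: [3.141, -0.0, 3.094]
wrist_force: [-0.3, 0.0, -1.5]
finger_gap: 37.8
finger_force: 6.0
```

play_rows --pt "0 0 0" --pt "0 0 0" --pt "0 0 0" --pt "0 0 0" --yaw '[0, 0, 0, 0]' --force 4

```text
clock: 24.88
eef_pos: [377.0, -280.6, 288.3]
eef_rot: [-3.142, 0.0, 3.094]
wrist_force: [-0.2, 0.5, -0.0]
finger_gap: 38.2
finger_force: 4.0
```

play_rows --pt "0 0 0" --pt "0 0 0" --yaw '[0, 0]' --force 45

```text
clock: 25.12
eef_pos: [377.0, -280.6, 288.3]
eef_rot: [-3.142, -0.0, 3.094]
wrist_force: [0.5, -0.3, -1.5]
finger_gap: 37.1
finger_force: 45.0
```

```bash
python3 -c "
from h import *
slope()"
```

```text
25.125 [ 377.  -280.6  288.3] F [ 0.54 -0.28 -1.51] M [ 0.037 -0.064 -0.006] gap 37.1 44.99952960934024 [165. 216.]
90 219 338 | 100 225 342 | 110 233 347 | 120 239 352 | 130 243 357 | 140 248 358 | 150 253 354 | 
0 0.347 ; 10 0.439 ; 20 0.516 ; 30 0.585 ; 35 0.618 ;
```

play_rows --pt "0 0 0" --pt "0 0 0" --pt "0 0 0" --pt "0 0 0" --yaw '[0, 0, 0, 0]' --force 3

```text
clock: 25.68
eef_pos: [377.0, -280.6, 288.3]
eef_rot: [-3.142, 0.0, 3.094]
wrist_force: [-0.5, 0.1, -0.0]
finger_gap: 37.9
finger_force: 3.0
```

play_rows --pt "0 0 0" --pt "0 0 0" --yaw '[0, 0]' --force 45

```text
clock: 25.92
eef_pos: [376.9, -280.6, 288.3]
eef_rot: [-3.142, 0.0, 3.094]
wrist_force: [0.5, -0.3, -1.4]
finger_gap: 37.7
finger_force: 45.0
```

```bash
python3 -c "
from h import *
slope()"
```

```text
25.925 [ 376.9 -280.6  288.3] F [ 0.48 -0.32 -1.37] M [ 0.035 -0.103  0.019] gap 37.7 44.99959175591357 [165. 216.]
90 220 336 | 100 225 340 | 110 230 346 | 120 237 350 | 130 241 354 | 140 246 355 | 150 252 353 | 
0 0.347 ; 10 0.439 ; 20 0.516 ; 30 0.585 ; 35 0.618 ;
```

play_rows --pt "0 0.02 0.03" --pt "0.01 0.06 0.04" --pt "0.02 0.11 0.04" --pt "0.03 0.16 0.04" --pt "0.04 0.21 0.04" --pt "0.05 0.26 0.04" --pt "0.06 0.31 0.04" --pt "0.07 0.36 0.04" --pt "0.08 0.41 0.04" --pt "0.087 0.45 0.04" --pt "0.09 0.47 0.04" --pt "0.091 0.475 0.04" --yaw '[0, 0, 0, 0, 0, 0, 0, 0, 0, 0, 0, 0]'

```text
clock: 27.48
eef_pos: [468.0, 194.8, 328.0]
eef_rot: [-3.141, -0.0, 3.095]
wrist_force: [0.1, 0.8, -1.3]
finger_gap: 37.1
finger_force: 45.0
```

play_rows --pt "0 0 -0.03" --pt "0 0 -0.07" --pt "0 0 -0.11" --pt "0 0 -0.15" --pt "0 0 -0.18" --pt "0 0 -0.19" --pt "0 0 -0.195" --pt "0 0 -0.2" --pt "0 0 -0.2" --yaw '[0, 0, 0, 0, 0, 0, 0, 0, 0]'

```text
clock: 28.6
eef_pos: [468.3, 194.4, 128.7]
eef_rot: [3.141, 0.001, 3.094]
wrist_force: [0.1, -0.7, -0.7]
finger_gap: 36.9
finger_force: 45.0
```

play_rows --pt "0 0 -0.004" --pt "0 0 -0.008" --pt "0 0 -0.011" --pt "0 0 -0.014" --pt "0 0 -0.014" --yaw '[0, 0, 0, 0, 0]' --force 12

```text
clock: 29.22
eef_pos: [467.8, 194.4, 113.9]
eef_rot: [-3.141, -0.001, 3.094]
wrist_force: [1.9, 0.4, -1.4]
finger_gap: 38.0
finger_force: 12.0
```

play_rows --pt "0 0 -0.002" --pt "0 0 -0.003" --pt "0 0 -0.004" --pt "0 0 -0.004" --yaw '[0, 0, 0, 0]' --force 8

```text
clock: 29.72
eef_pos: [468.3, 194.5, 110.9]
eef_rot: [3.141, 0.001, 3.094]
wrist_force: [0.2, -0.0, 6.7]
finger_gap: 37.7
finger_force: 8.0
```

play_rows --pt "0.005 0 0" --pt "0.01 0 0" --pt "0.015 0 0" --pt "0.02 0 -0.001" --pt "0.025 0 -0.001" --pt "0.029 0 -0.002" --pt "0.031 0 -0.003" --pt "0.031 0 -0.003" --yaw '[0, 0, 0, 0, 0, 0, 0, 0]' --force 6

```text
clock: 30.72
eef_pos: [499.5, 194.4, 107.9]
eef_rot: [3.141, 0.001, 3.094]
wrist_force: [1.7, -0.7, 7.2]
finger_gap: 38.1
finger_force: 6.0
```

play_rows --pt "0 0 0" --pt "0 0 0" --pt "0 0 0" --pt "0 0 0.02" --pt "0 0 0.06" --pt "0 0 0.12" --pt "0 0 0.18" --pt "0 0 0.18" --pt "0 0 0.18" --yaw '[0, 0, 0, 0, 0, 0, 0, 0, 0]' --hand 0.55

```text
clock: 31.85
eef_pos: [498.6, 194.3, 286.2]
eef_rot: [-3.141, -0.001, 3.094]
wrist_force: [-0.6, -0.1, -0.4]
finger_gap: 51.5
finger_force: 0.0
```

```bash
python3 -c "
from h import *
s,c=caps();print(proj(c,(502.6,286.5,138)),proj(c,(501,194.5,138)),'handle',proj(c,(652,333.8,200)))"
```

```text
31.85 [498.6329035  194.29838689 286.16023208]
(np.float32(178.20001), np.float32(172.20001), np.float32(16.6), np.float64(19.142440264900646)) [440.7  59.5 138. ]
(np.float32(317.40002), np.float32(237.00002), np.float32(19.6), np.float64(19.142440264900646)) [512.5 192.3 138. ]
(np.float32(400.2), np.float32(211.8), np.float32(22.24), np.float64(19.142440264900646)) [490.2 276.9 138. ]
(np.float32(534.60004), np.float32(231.00002), np.float32(20.92), np.float64(19.142440264900646)) [516.6 414.3 138. ]
(np.float32(640.2), np.float32(269.40002), np.float32(17.32), np.float64(19.142440264900646)) [563.6 530.  138. ]
(np.float32(478.2), np.float32(222.6), np.float32(16.6), np.float64(19.142440264900646)) [505.1 356.1 138. ]
(np.float32(581.4), np.float32(250.20001), np.float32(22.24), np.float64(19.142440264900646)) [539.5 465.1 138. ]
[409.50287337 223.37955047] [318.9695353  225.99303853] handle [473.9421434 389.6521375]
```

View pics/wr.png

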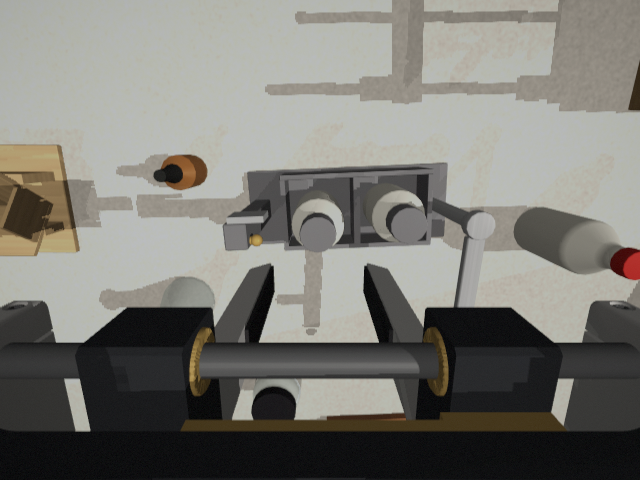

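Run:
```python
from h import *
s,c=wrist();print(s['clock'])
for z in(6+85,138):print(z,proj(c,(501,194.5,z)),proj(c,(500.3,285.4,z)),proj(c,(511,194.5,z)))
g=cv2.GaussianBlur(cv2.cvtColor(c['pixels'],cv2.COLOR_RGB2GRAY),(0,0),1).astype(int)
for x in(318,405):print(x,g[180:262,x].tolist())
for v in(222,232):print(v,g[v,286:350].tolist())
for x in(318,398): print(plane(c,x,191 if x==318 else 186,91))
```

```text
31.9
91 [319.04221675 217.38740398] [397.95550093 213.14823193] [319.44389905 225.83604097]
138 [319.07946774 226.35595509] [408.6981303  221.57639051] [319.53477165 235.87340735]
318 [85, 79, 78, 77, 77, 77, 77, 78, 78, 79, 82, 85, 87, 89, 89, 90, 91, 94, 108, 136, 162, 175, 178, 178, 178, 178, 178, 179, 179, 179, 178, 171, 147, 107, 69, 52, 56, 73, 98, 115, 120, 121, 121, 121, 121, 121, 121, 121, 120, 120, 120, 120, 120, 120, 120, 120, 120, 120, 120, 120, 120, 120, 120, 120, 120, 120, 120, 119, 119, 120, 120, 122, 130, 140, 148, 150, 148, 147, 147, 147, 147, 147]
405 [76, 76, 76, 76, 76, 76, 76, 77, 79, 86, 106, 138, 165, 178, 181, 182, 182, 182, 183, 183, 182, 174, 153, 121, 86, 59, 49, 52, 68, 92, 111, 119, 121, 121, 121, 121, 121, 121, 121, 121, 121, 121, 120, 120, 120, 120, 120, 120, 120, 120, 120, 120, 120, 120, 120, 120, 119, 119, 119, 119, 119, 118, 116, 115, 120, 136, 161, 180, 187, 188, 188, 188, 188, 188, 188, 188, 188, 188, 188, 188, 188, 188]
222 [76, 59, 42, 36, 46, 76, 112, 135, 142, 143, 143, 143, 143, 143, 142, 131, 105, 75, 65, 77, 96, 109, 116, 119, 121, 121, 121, 121, 122, 121, 121, 121, 121, 121, 121, 122, 122, 122, 121, 121, 121, 119, 115, 107, 95, 88, 98, 131, 166, 184, 188, 188, 188, 188, 186, 178, 157, 125, 94, 79, 76, 76, 75, 71]
232 [83, 71, 51, 37, 37, 52, 82, 115, 133, 139, 139, 138, 131, 119, 112, 115, 119, 120, 120, 120, 120, 120, 120, 120, 120, 120, 120, 120, 120, 120, 120, 120, 120, 121, 121, 121, 121, 121, 121, 121, 120, 120, 120, 120, 120, 121, 121, 121, 124, 135, 156, 177, 186, 188, 188, 184, 166, 129, 95, 79, 76, 75, 75, 72]
[470.58130525 194.74004332  91.        ]
[469.19895638 285.08954228  91.        ]
```

Both bottles stand upright, and the hinge-bay cap disc and body edge line up with the predictions. The catch-bay bottle sits about 9 mm towards +x, within tolerance. Now I'll go back to the handle and swing the bar shut.

play_rows --pt "0.04 0.035 0" --pt "0.08 0.07 0" --pt "0.12 0.105 0" --pt "0.1534 0.1395 0" --pt "0.1534 0.1395 0" --pt "0.1534 0.1395 -0.04" --pt "0.1534 0.1395 -0.08" --pt "0.1534 0.1395 -0.11" --pt "0.1534 0.1395 -0.12" --pt "0.1534 0.1395 -0.12" --yaw '[-0.03, -0.03, -0.03, -0.03, -0.03, -0.03, -0.03, -0.03, -0.03, -0.03]'

```text
clock: 33.2
eef_pos: [652.1, 333.6, 167.6]
eef_rot: [-3.141, -0.0, 3.064]
wrist_force: [-0.1, 0.6, 0.1]
finger_gap: 52.0
finger_force: 0.0
```

play_rows --pt "0 0 0" --pt "0 0 0" --pt "0 0 0" --pt "0 0 0" --yaw '[0, 0, 0, 0]' --hand 0 --force 20

```text
clock: 33.7
eef_pos: [652.4, 333.9, 167.5]
eef_rot: [3.141, 0.0, 3.064]
wrist_force: [0.0, -0.9, 1.1]
finger_gap: 17.7
finger_force: 20.0
```

Run:
```python
from h import *
s=telemetry.read_state();p=s['eef_pos'];print(p,s['eef_rot'],s['finger_gap'])
h=np.array([503.2,345.3]);d=p[:2]-h;r=np.hypot(*d);th=np.arctan2(d[0],-d[1]);print(r,th)
for t in list(np.arange(th,0.1,-.1)[1:])+[.1,.0,-.0165]:
    q=h+r*np.array([np.sin(t),-np.cos(t)])-p[:2];print(round(t,3),q.round(1),round(t-th,3))
```

```text
[652.40033218 333.93084755 167.48861616] [3.14143435e+00 2.67267115e-04 3.06382670e+00] 17.657190849821543
149.63287322738435 1.4947427180169846
1.395 [ -1.9 -14.8] -0.1
1.295 [ -5.2 -29.4] -0.2
1.195 [-10.  -43.6] -0.3
1.095 [-16.2 -57.2] -0.4
0.995 [-23.7 -70.1] -0.5
0.895 [-32.5 -82.3] -0.6
0.795 [-42.4 -93.4] -0.7
0.695 [ -53.4 -103.6] -0.8
0.595 [ -65.4 -112.6] -0.9
0.495 [ -78.2 -120.3] -1.0
0.395 [ -91.7 -126.8] -1.1
0.295 [-105.7 -131.8] -1.2
0.195 [-120.2 -135.4] -1.3
0.1 [-134.3 -137.5] -1.395
0.0 [-149.2 -138.3] -1.495
-0.017 [-151.7 -138.2] -1.511
```

play_rows --pt "-0.0019 -0.0148 0" --pt "-0.0052 -0.0294 0" --pt "-0.01 -0.0436 0" --pt "-0.0162 -0.0572 0" --pt "-0.0237 -0.0701 0" --pt "-0.0325 -0.0823 0" --pt "-0.0424 -0.0934 0" --pt "-0.0534 -0.1036 0" --pt "-0.0654 -0.1126 0" --pt "-0.0782 -0.1203 0" --pt "-0.0917 -0.1268 0" --pt "-0.0917 -0.1268 0" --yaw '[-0.1, -0.2, -0.3, -0.4, -0.5, -0.6, -0.7, -0.8, -0.9, -1.0, -1.1, -1.1]'

```text
clock: 35.2
eef_pos: [559.6, 207.8, 167.5]
eef_rot: [-3.141, -0.002, 1.963]
wrist_force: [-3.0, 6.1, -1.6]
finger_gap: 17.4
finger_force: 20.0
```

play_rows --pt "-0.014 -0.005 0" --pt "-0.0285 -0.0086 0" --pt "-0.0355 -0.0098 0" --pt "-0.0426 -0.0107 0" --pt "-0.05 -0.0113 0" --pt "-0.0575 -0.0115 0" --pt "-0.06 -0.0114 0" --pt "-0.06 -0.0114 0" --yaw '[-0.1, -0.2, -0.25, -0.295, -0.345, -0.395, -0.41, -0.41]'

```text
clock: 36.2
eef_pos: [502.1, 196.8, 167.6]
eef_rot: [3.137, -0.003, 1.554]
wrist_force: [14.1, 8.9, -8.3]
finger_gap: 18.0
finger_force: 20.0
```

play_rows --pt "-0.002 0 0" --pt "-0.004 0 0" --pt "-0.005 0 0" --pt "-0.005 0 0" --yaw '[0, 0, 0, 0]'

```text
clock: 36.7
eef_pos: [500.1, 196.9, 167.8]
eef_rot: [3.13, -0.004, 1.554]
wrist_force: [41.2, 12.2, -20.9]
finger_gap: 21.0
finger_force: 20.0
```

The push meets a solid stop at 41 N, well over the 5 N catch. I'll relax, let go and rise.

play_rows --pt "0.003 0 0" --pt "0.005 0 0" --pt "0.005 0 0" --yaw '[0, 0, 0]' --force 5

```text
clock: 37.08
eef_pos: [502.2, 196.4, 168.1]
eef_rot: [3.137, -0.002, 1.554]
wrist_force: [10.3, 4.1, -1.1]
finger_gap: 17.9
finger_force: 5.0
```

play_rows --pt "0 0 0" --pt "0 0 0" --pt "0 0 0" --pt "0 0 0" --pt "0 0 0.04" --pt "0 0 0.09" --pt "0 0 0.13" --pt "0 0 0.13" --pt "0 0 0.13" --yaw '[0, 0, 0, 0, 0, 0, 0, 0, 0]' --hand 0.6

```text
clock: 38.2
eef_pos: [500.4, 195.6, 296.2]
eef_rot: [-3.14, 0.0, 1.554]
wrist_force: [0.4, 0.2, 1.1]
finger_gap: 56.2
finger_force: 0.0
```

Run:
```python
from h import *
s,c=wrist();print(s['clock'],s['eef_pos'],s['wrist_force'])
g=cv2.GaussianBlur(cv2.cvtColor(c['pixels'],cv2.COLOR_RGB2GRAY),(0,0),1)
for x in(500,505,510):print(x,'handle top',proj(c,(x,195.7,200)),'bar@260',proj(c,(x,260,158)))
q=proj(c,(501,195.7,190)).astype(int)
m=(g<45).astype(np.uint8);n,l,st,ce=cv2.connectedComponentsWithStats(m[:300])
for k in range(1,n):
    if 100<st[k,4]<4000 and abs(ce[k]-q).max()<60:print('dark',st[k],ce[k].round(1))
v=int(proj(c,(501,260,158))[1]);u=int(proj(c,(501,260,158))[0]);print('barrow',v,u-30,g[v,u-30:u+31].tolist())
```

```text
38.2 [500.3904608  195.55522445 296.19232029] [0.35295932 0.22469711 1.0624927 ]
500 handle top [318.76712367 235.36985328] bar@260 [317.72559539 157.8257335 ]
505 handle top [324.55491813 235.28149137] bar@260 [323.05421947 157.73648667]
510 handle top [330.34399255 235.19310992] bar@260 [328.38392848 157.64722167]
dark [288 177   3  57 102] [289.  202.6]
dark [304 218  27  26 450] [319.4 230.9]
dark [252 267  17  33 315] [262.5 287.2]
dark [368 267  18  33 323] [374.4 287.2]
barrow 157 288 [41, 64, 91, 105, 108, 108, 108, 108, 105, 97, 83, 75, 74, 73, 73, 73, 74, 76, 81, 88, 97, 106, 117, 132, 148, 157, 160, 161, 161, 161, 161, 161, 162, 164, 164, 163, 162, 161, 160, 157, 147, 135, 126, 123, 119, 114, 108, 100, 92, 84, 78, 75, 74, 74, 77, 87, 99, 106, 107, 105, 96]
```

```bash
python3 -c "
from cell import manip
print(manip.sign_off())"
```

```text
the job is handed in; nothing more can be done
None
```

I handed the job in at about 38 s, with both bottles measured upright in their bays and the keeper bar pushed past its catch to its solid stop and let go; no result was returned.

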